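Unscrew the spring-loaded battery cap of a scene beacon

TASK

Open the battery compartment of the small beacon so that a fresh cell can go in: unscrew its orange cap (anticlockwise seen from above, nearly a whole turn, in several twists), never forcing the thread sideways or lengthwise, and keep hold of the cap as it comes free, because a spring pushes it up. Lift it off and set it down gently, top side up and flat, inside the grey tray. Leave the battery cell, the vial and the jar standing by the beacon as they are.

Things in the scene. Friction and masses are not known exactly. Their poses are not given: they have to be found in the camera images.
- cap_mid (a point): Orange round screw cap with shallow grip ribs, on top of the beacon: 46 mm diameter, 36 mm tall, 0.06 kg, a hollow shell open below. This point is on its axis half-way up (18 mm above its lower rim, 18 mm below its flat top); z along its axis, up. It starts screwed down and comes free after 5.2 to 5.7 rad of turning anticlockwise seen from above.
- cap: The same cap; origin at the centre of its lower rim. Three lugs inside the rim run under the neck's ridges. It climbs as it turns, by a lead that is not given (feel it), with 1 mm play up and down, 1.4 mm sideways. Not climbing with it, or gripping off its axis, loads the thread; over 25 N between cap and beacon, even for a moment as fingers strike it, is forcing it. Let go part-way, it stays put by friction.
- neck_top (a point): Centre of the top of the beacon's threaded neck (36 mm outside diameter, 32 mm long), on its upright axis, z up, 102 mm above the desk; inside the cap at the start. A thin sprung contact presses the cap up from inside with 4 N (screwed down) to 2.5 N (as it frees) and stands 25 mm out of the neck once the cap is off.
- beacon: The beacon: fixed upright aluminium tube, 45 mm diameter, with an amber lens band, on a round black foot of 88 mm diameter; origin at the centre of its underside, on the desk. The tube ends in a shoulder 70 mm up, about 2 mm under the cap's rim at the start; the neck rises from there.
- tray_in (a point): Centre of the inner floor of the square grey open tray, 150 x 150 mm outside, walls 4 mm thick and 16 mm high, floor 4 mm above the desk; x and y along its sides. It does not move.
- cell_mid (a point): Middle of a green and white battery cell that stands upright by the beacon, 15 mm diameter, 50 mm tall; leave it standing.
- vial_mid (a point): Middle of a red-capped sample vial standing by the beacon, 23 mm diameter, 62 mm tall; leave it standing.
- jar_mid (a point): Middle of a white jar with a grey cap standing by the beacon, 48 mm diameter, 42 mm tall; leave it standing.
There are look-alikes about, which are no part of the job. There is more than one size of the cap; the job needs the middle-sized.

How it is judged:
By the outcome, as a careful person would: the job done as asked, in the order asked, and still so for the second after the job is handed in, with the robot touching nothing.
It also fails if it takes over 72 s, if anything falls off the work surface, if the arm or the gripper's body presses on something with over 40 N, if the wrist force passes 120 N, or if a joint passes its speed limit or range.

ROBOT

A 6-joint arm with a two-finger parallel gripper is mounted at the origin on a cart in front of the work surface, level with it; the furniture and walls round the work are solid. World frame = base frame: x ahead of the robot, y to its left, z up, the work surface at z = 0. Lengths are in mm, angles in rad, forces in N, time in s.
With the tool pointing down it reaches from about 350 to 975 mm from the base axis. Payload 7.1 kg.
Tool frame: the origin (TCP) lies at the centre of the arm's flange, where the gripper is bolted on; the fingertips stand 182 mm ahead of it and the grasp point (between the pads) lies 163 mm ahead of it; z points along the fingers, y is the line along which they close (so a half turn about z gives the same grasp; the last joint's range is limited). The gripper opens to 88 mm and grips with 3 to 60 N. Pads are 20 mm wide; open, the fingers measure 115 mm over their backs; the gripper's body (75 mm by 178 mm) begins 61 mm behind the grasp point.
Start: joints at [1.141, 0.423, 1.63, -0, 1.089, -0.019], TCP at [249.557, 572.999, 404.675] pointing down, gripper open.
Joint ranges: [-3, 3], [-0.9, 2.11], [0.09, 2.58], [-1.31, 4.45], [0.11, 2.69], [-2.54, 2.54]. Speed limits (rad/s): [2.39, 2.39, 3.01, 3.14, 3.14, 3.14].

INTERFACE

Orientations are given as a rotation vector (axis times angle).
In Python, from workcell import readout, get_image, ctrl gives the robot as it stands.
- The arm moves only by the tool step_arm, never from a script. Its argument "targets" is a list that holds one entry, the list of rows, each a list of 7 numbers: the shift along the world's x, y, z as a fraction of full scale, then the turn, a rotation vector about the world's x, y, z as a fraction of full scale, then the opening, from 0 (shut) to 1 (fully open). In form: [[[dx, dy, dz, wx, wy, wz, claw], ...]]. A call has exactly 5 rows; each row shifts and turns the commanded pose from where the row before left it; what a row does not reach is not made up. Full scale, the value 1, is 0.05 m for a shift and 4 degrees for a turn. A row lasts 1/8 s, in which the tool goes at most 62.5 mm and 10.7 degrees, less where a joint would pass 70% of its speed; a pose out of reach is approached as far as the arm can. A call with a number of a shift or a turn outside -1 to 1 is refused whole. A call with a gripper value outside its range is refused whole. The fingers move at their own pace and stop on an object; the grip force is fixed at half the most. Time passes only in rows, so rows that do not move let the fingers close, or fill a call up. It gives the time, the measured TCP pose, the force, the opening and the grip force at its end, in the units of the state.
- readout.get_obs(): the state, without advancing time (a new reading comes with each control period).
- get_image(name): name is "scene" or "side" or "wrist"; returns a dict with "pixels" (384x512x3 uint8, red, green, blue), "intrinsics" (3x3 intrinsics, pixels), "k1" (the pictures are not rectified: a ray, as slopes to the right and down, at radius r is drawn at 1 + k1 r^2 times it, then the intrinsics apply), "extrinsics" (4x4, takes a point from world to camera coordinates). Camera axes: x right, y down, z forward; pixel columns grow to the right and rows downward; lengths in mm; the calibration is good to about 2 mm. A picture is of the moment at which its call begins. There is no depth.
- ctrl.close_job(): hands the job in; it is judged then, once.
The state is a dict: "t": time; "qpos": joint angles; "qvel": joint speeds; "joint_torque": joint torques, N m; "ee_pos": TCP position; "orientation": TCP orientation; "ft_force": force on the tool from outside, world axes, zero at the start; "moment": the same for the moment, N m; "width": finger opening in mm; "grasp_force": force on a finger pad.
Only numpy, scipy, OpenCV 4.12 (cv2) and the standard library are available. Lean on these libraries where they do the work, as an engineer would, in place of code of your own. Each camera call takes 0.05 s, during which the arm holds its last target. There are 200 camera calls.

## Working session

There is one attempt and no reset: what is moved stays moved. The work goes in short steps, Python scripts to look and compute and a tool call to move; the robot and the scene stay as the last step left them, time stands still between calls to the robot, and variables do not carry over. Pictures are saved under pics/ and viewed, at most 10 in all, crops included, and the job is handed in when it is done.

Besides the shell and the picture viewer there is one more tool, called after "Call:" as name(argument=value, ...), one argument or row to a line, values as JSON. step_arm: Moves the arm, as the interface text tells. Shift numbers are shares of 0.05 m and turn numbers shares of 4 degrees, none past 1 either way. Its arguments: {"type":"object","properties":{"targets":{"type":"array"}},"required":["targets"]}

```bash
mkdir -p pics; cat > h.py <<'E'
import numpy as np, cv2
from workcell import readout, get_image, ctrl
def snap(n,f):
    d=get_image(n); cv2.imwrite(f'pics/{f}.png',cv2.cvtColor(np.asarray(d['pixels'],np.uint8),cv2.COLOR_RGB2BGR))
    np.savez(f'pics/{f}.npz',K=d['intrinsics'],k1=d['k1'],E=d['extrinsics']); return d
def ray(f,u,v):
    c=np.load(f'pics/{f}.npz'); K,E,k=c['K'],c['E'],float(c['k1'])
    p=cv2.undistortPoints(np.array([[[u,v]]],float),K,np.array([k,0,0,0.]),None,None)[0,0]
    R=E[:3,:3]; o=-R.T@E[:3,3]; d=R.T@np.array([p[0],p[1],1]); return o,d/np.linalg.norm(d)
def atz(f,u,v,z):
    o,d=ray(f,u,v); return o+d*(z-o[2])/d[2]
def proj(f,P):
    c=np.load(f'pics/{f}.npz'); K,E,k=c['K'],c['E'],float(c['k1'])
    P=np.atleast_2d(P).astype(float)
    return cv2.projectPoints(P,cv2.Rodrigues(E[:3,:3])[0],E[:3,3],K,np.array([k,0,0,0.]))[0][:,0]
E
python3 - <<'E'
from h import *
for n in ('scene','side','wrist'):
    snap(n,n+'0')
a=[cv2.imread(f'pics/{n}0.png') for n in('scene','side')]
o=readout.get_obs(); print({k:np.round(v,3) for k,v in o.items()})
E
```

```text
{'t': np.float64(0.15), 'qpos': array([ 1.141,  0.424,  1.63 ,  0.   ,  1.089, -0.019]), 'qvel': array([-0.   , -0.001, -0.002,  0.002, -0.   ,  0.001]), 'joint_torque': array([-0.0000e+00, -5.4499e+01, -2.7392e+01,  6.4000e-02,  2.0000e-02,
       -0.0000e+00]), 'ee_pos': array([249.472, 572.832, 404.092]), 'orientation': array([-6.410e-01, -3.075e+00,  2.000e-03]), 'ft_force': array([-0.42 , -0.326,  0.051]), 'moment': array([-0.056, -0.022, -0.042]), 'grasp_force': np.float64(0.0), 'width': np.float64(88.019)}
```

View pics/scene0.png

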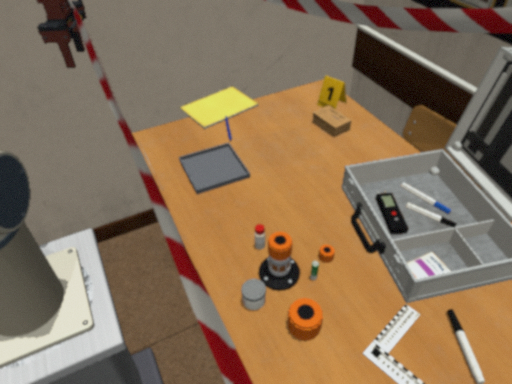

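View pics/side0.png

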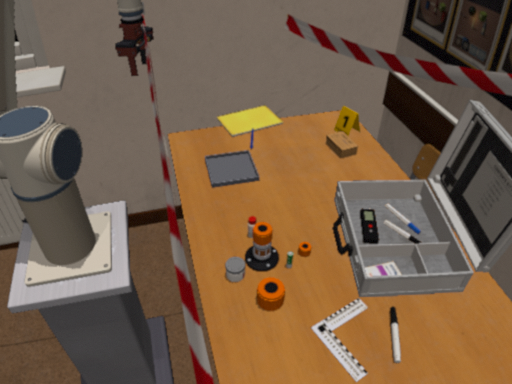

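The scene view shows the beacon cap at about (281,241) and the tray at about (214,168). The side view has the cap at (263,230) and the tray at (232,168). Next I'll enlarge both.

```bash
python3 - <<'E'
from h import *
def crop(f,x,y,w,h,s): return cv2.resize(cv2.imread(f'pics/{f}.png')[y:y+h,x:x+w],None,fx=s,fy=s,interpolation=cv2.INTER_CUBIC)
a=crop('scene0',230,215,110,100,3.6); b=crop('side0',213,205,110,100,3.6)
c=crop('scene0',170,135,110,65,3.6); d=crop('side0',195,140,110,65,3.6)
im=np.vstack([np.hstack([a,b]),np.hstack([c,d])]); print(im.shape); cv2.imwrite('pics/z1.png',im)
for f,u,v in(('scene0',281,240),('side0',263,229)): print(atz(f,u,v,106).round(1), ray(f,u,v)[0].round())
for f,u,v in(('scene0',214,168),('side0',232,168)): print(atz(f,u,v,16).round(1))
E
```

```text
(594, 792, 3)
[ 484.  -159.3  106. ] [ 221. -606.  731.]
[ 483.6 -161.   106. ] [ 285. -804.  797.]
[483.6 203.4  16. ]
[489.  205.1  16. ]
```

View pics/z1.png

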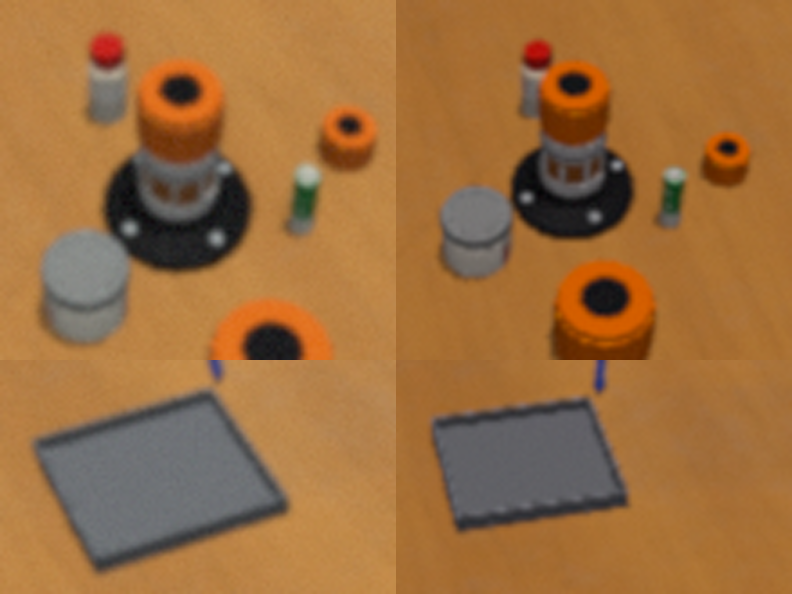

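```bash
python3 - <<'E'
from h import *
def tri(a,b):
    rs=[ray('scene0',*a),ray('side0',*b)]
    A=sum(np.eye(3)-np.outer(d,d) for o,d in rs); B=sum((np.eye(3)-np.outer(d,d))@o for o,d in rs)
    p=np.linalg.solve(A,B); return p.round(1),[round(float(np.linalg.norm((np.eye(3)-np.outer(d,d))@(p-o))),1) for o,d in rs]
s=lambda x,y:(230-.36+x/3.6,215-.36+y/3.6)
q=lambda x,y:(213-.36+(x-396)/3.6,205-.36+y/3.6)
for n,a,b,z in(('cap',(181,90),(575,84),108),('vial',(107,45),(538,50),62),('jar',(86,262),(476,215),42),('cell',(306,172),(674,174),50)):
    print(n,tri(s(*a),q(*b)),atz('scene0',*s(*a),z).round(1),atz('side0',*q(*b),z).round(1))
S=[(35,440),(212,388),(288,505),(98,560)];Q=[(433,422),(588,400),(627,495),(459,520)]
for a,b in zip(S,Q):
    A=atz('scene0',170-.36+a[0]/3.6,135-.36+(a[1]-360)/3.6,16); B=atz('side0',195-.36+(b[0]-396)/3.6,140-.36+(b[1]-360)/3.6,16)
    print('tray',A.round(1),B.round(1))
# tape as plane-plane line
def plane(f,a,b):
    o,d=ray(f,*a); _,e=ray(f,*b); n=np.cross(d,e); n/=np.linalg.norm(n); return n,n@o
n1,c1=plane('scene0',(100,75),(220,350)); n2,c2=plane('side0',(152,90),(190,330))
d=np.cross(n1,n2)
for y in(-400,-150,0,200,500):
    M=np.array([n1,n2,[0,1,0]]); print(np.linalg.solve(M,[c1,c2,y]).round())
E
```

```text
cap (array([ 483.2, -156.6,  105. ]), [0.2, 0.2]) [ 481.8 -159.   108. ] [ 482.5 -159.3  108. ]
vial (array([481.2, -70.1,  55.3]), [0.0, 0.0]) [478.7 -75.5  62. ] [479.5 -76.8  62. ]
jar (array([ 408.1, -187.1,   31.8]), [1.2, 1.2]) [ 406.5 -192.4   42. ] [ 405.5 -196.3   42. ]
cell (array([ 542.5, -196.8,   42.6]), [0.2, 0.2]) [ 539.3 -201.1   50. ] [ 539.8 -203.    50. ]
tray [416.9 292.   16. ] [416.5 286.9  16. ]
tray [563.3 288.6  16. ] [561.4 284.3  16. ]
tray [555.5 134.   16. ] [558.3 138.8  16. ]
tray [412.6 143.7  16. ] [413.5 142.6  16. ]
[ 278. -400.  229.]
[ 280. -150.  243.]
[281.   0. 251.]
[282. 200. 262.]
[283. 500. 278.]
```

Triangulation puts the cap axis at about (483,-158.5) and the tray centre at about (487,213). The barrier tape hangs at x≈280, z≈230–290, so I rise clear of it first.

Call:
step_arm(
  targets=[
    [[-0.2,0,0.75,0,0,0,1],[-0.2,0,0.75,0,0,0,1],[-0.2,0,0.75,0,0,0,1],[-0.2,0,0.75,0,0,0,1],[-0.2,0,0.75,0,0,0,1]],
  ],
)

```text
t: 0.78
ee_pos: [199.2, 572.8, 593.1]
orientation: [-0.641, -3.075, 0.001]
ft_force: [-0.0, 0.2, -0.9]
width: 87.7
grasp_force: 0.0
```

Call:
step_arm(
  targets=[
    [[0.28,-0.73,0,0,0,-1,1],[0.28,-0.73,0,0,0,-1,1],[0.28,-0.73,0,0,0,-1,1],[0.28,-0.73,0,0,0,-1,1],[0.28,-0.73,0,0,0,-1,1]],
  ],
)

```text
t: 1.4
ee_pos: [269.8, 389.2, 592.0]
orientation: [-1.168, -2.916, 0.0]
ft_force: [0.3, -0.4, -0.5]
width: 87.9
grasp_force: 0.0
```

Call:
step_arm(
  targets=[
    [[0.28,-0.73,0,0,0,-1,1],[0.28,-0.73,0,0,0,-1,1],[0.28,-0.73,0,0,0,-1,1],[0.28,-0.73,0,0,0,-1,1],[0.28,-0.73,0,0,0,-1,1]],
  ],
)

```text
t: 2.02
ee_pos: [339.6, 206.7, 592.1]
orientation: [1.657, 2.669, -0.0]
ft_force: [1.0, 0.0, -1.0]
width: 88.0
grasp_force: 0.0
```

Call:
step_arm(
  targets=[
    [[0.28,-0.73,0,0,0,-1,1],[0.28,-0.73,0,0,0,-1,1],[0.28,-0.73,0,0,0,-1,1],[0.28,-0.73,0,0,0,-1,1],[0.28,-0.73,0,0,0,-1,1]],
  ],
)

```text
t: 2.65
ee_pos: [409.7, 24.2, 592.1]
orientation: [-2.095, -2.341, -0.0]
ft_force: [0.6, 0.5, 0.4]
width: 87.6
grasp_force: 0.0
```

Call:
step_arm(
  targets=[
    [[0.28,-0.73,0,0,0,-1,1],[0.28,-0.73,0,0,0,-1,1],[0.28,-0.73,0,0,0,-1,1],[0.28,-0.73,0,0,0,-1,1],[0.28,-0.73,0,0,0,-1,1]],
  ],
)

```text
t: 3.28
ee_pos: [479.7, -158.3, 592.0]
orientation: [-2.47, -1.941, 0.0]
ft_force: [0.1, 0.6, -1.0]
width: 87.4
grasp_force: 0.0
```

Call:
step_arm(
  targets=[
    [[0.04,0,-0.4,0,0,-1,1],[0,0,-0.4,0,0,-1,1],[0,0,-0.4,0,0,-1,1],[0,0,-0.4,0,0,-1,1],[0,0,-0.4,0,0,-1,1]],
  ],
)

```text
t: 3.9
ee_pos: [481.4, -157.0, 491.3]
orientation: [-2.769, -1.483, 0.0]
ft_force: [-0.6, 0.2, 0.2]
width: 87.7
grasp_force: 0.0
```

Call:
step_arm(
  targets=[
    [[0,0,-0.4,0,0,-1,1],[0,0,-0.4,0,0,-1,1],[0,0,-0.4,0,0,-1,1],[0,0,-0.4,0,0,-1,1],[0,0,-0.4,0,0,-1,1]],
  ],
)

```text
t: 4.53
ee_pos: [481.4, -157.0, 391.4]
orientation: [-2.985, -0.979, 0.0]
ft_force: [-0.0, -0.3, 0.4]
width: 88.1
grasp_force: 0.0
```

Call:
step_arm(
  targets=[
    [[0,0,-0.2,0,0,-1,1],[0,0,-0.2,0,0,-1,1],[0,0,-0.2,0,0,-1,1],[0,0,-0.2,0,0,-1,1],[0,0,-0.2,0,0,-1,1]],
  ],
)

```text
t: 5.15
ee_pos: [481.5, -157.0, 341.7]
orientation: [-3.11, -0.446, 0.001]
ft_force: [0.2, -0.3, -0.2]
width: 87.7
grasp_force: 0.0
```

Call:
step_arm(
  targets=[
    [[0,0,0,0,0,-1,1],[0,0,0,0,0,-1,1],[0,0,0,0,0,-1,1],[0,0,0,0,0,-1,1],[0,0,0,0,0,-1,1]],
  ],
)

```text
t: 5.78
ee_pos: [481.5, -157.0, 342.0]
orientation: [-3.14, 0.101, 0.001]
ft_force: [-1.4, 0.2, -0.3]
width: 88.3
grasp_force: 0.0
```

Call:
step_arm(
  targets=[
    [[0,0,0,0,0,-1,1],[0,0,0,0,0,-1,1],[0,0,0,0,0,-1,1],[0,0,0,0,0,-1,1],[0,0,0,0,0,-1,1]],
  ],
)

```text
t: 6.4
ee_pos: [481.5, -157.0, 342.0]
orientation: [-3.075, 0.644, 0.001]
ft_force: [0.2, -0.5, 0.5]
width: 88.0
grasp_force: 0.0
```

Call:
step_arm(
  targets=[
    [[0,0,0,0,0,-1,1],[0,0,0,0,0,-1,1],[0,0,0,0,0,-1,1],[0,0,0,0,0,-1,1],[0,0,0,0,0,0,1]],
  ],
)

```text
t: 7.02
ee_pos: [481.5, -157.0, 342.0]
orientation: [-2.957, 1.062, 0.001]
ft_force: [-0.3, -0.3, 0.0]
width: 87.6
grasp_force: 0.0
```

```bash
python3 - <<'E'
from h import *
o=readout.get_obs(); print({k:np.round(v,3) for k,v in o.items() if k in('t','qpos','ee_pos','orientation','ft_force','moment')})
d=snap('wrist','w1'); print(d['intrinsics'],d['k1'],d['extrinsics'].round(2))
p=o['ee_pos']
print('axis at 108,90', proj('w1',[[p[0],p[1],108],[483,-158.6,108],[483,-158.6,72]]).round(1))
im=cv2.imread('pics/w1.png'); cv2.imwrite('pics/w1b.png',cv2.resize(im,None,fx=1.5,fy=1.5,interpolation=cv2.INTER_CUBIC))
E
```

```text
{'t': np.float64(7.025), 'qpos': array([-0.339,  0.34 ,  1.937,  0.   ,  0.865,  1.922]), 'ee_pos': array([ 481.484, -156.981,  342.04 ]), 'orientation': array([-2.957e+00,  1.062e+00,  1.000e-03]), 'ft_force': array([-0.303, -0.319,  0.044]), 'moment': array([0.072, 0.102, 0.036])}
[[289.04407384   0.         250.49536994]
 [  0.         289.04407384 184.52676245]
 [  0.           0.           1.        ]] -0.012339284547155759 [[-6.4000e-01 -7.7000e-01  0.0000e+00  1.8515e+02]
 [-7.4000e-01  6.1000e-01  3.0000e-01  4.3038e+02]
 [-2.3000e-01  1.9000e-01 -9.5000e-01  4.7473e+02]
 [ 0.0000e+00  0.0000e+00  0.0000e+00  1.0000e+00]]
axis at 108,90 [[251.1 201.6]
 [251.5 199. ]
 [251.3 185.1]]
```

View pics/w1b.png

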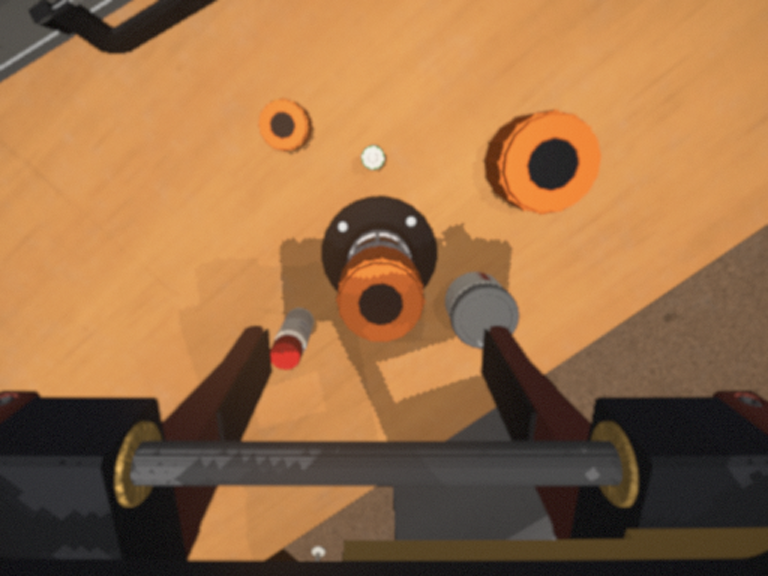

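The wrist view shows the cap top centred at about (253.7,202), against a tool axis projecting to (251.1,201.6). That is about 2 mm off along the closing line. I'll turn 60° and measure along the new closing direction.

Call:
step_arm(
  targets=[
    [[-0.005,-0.006,-0.04,0,0,1,1],[-0.005,-0.006,-0.04,0,0,1,1],[-0.005,-0.006,-0.04,0,0,1,1],[-0.005,-0.006,-0.04,0,0,1,1],[-0.005,-0.006,-0.04,0,0,1,1]],
  ],
)

```text
t: 7.7
ee_pos: [480.3, -158.5, 332.0]
orientation: [-3.097, 0.527, 0.0]
ft_force: [0.4, -0.1, -0.1]
width: 88.0
grasp_force: 0.0
```

Call:
step_arm(
  targets=[
    [[0,0,-0.04,0,0,1,1],[0,0,-0.04,0,0,1,1],[0,0,-0.04,0,0,1,1],[0,0,-0.04,0,0,1,1],[0,0,-0.04,0,0,1,1]],
  ],
)

```text
t: 8.32
ee_pos: [480.3, -158.5, 322.1]
orientation: [-3.141, -0.019, 0.0]
ft_force: [0.3, -0.2, 0.3]
width: 88.0
grasp_force: 0.0
```

Call:
step_arm(
  targets=[
    [[0,0,0,0,0,1,1],[0,0,0,0,0,1,1],[0,0,0,0,0,1,1],[0,0,0,0,0,1,1],[0,0,0,0,0,0,0.7]],
  ],
)

```text
t: 8.95
ee_pos: [480.3, -158.5, 322.1]
orientation: [-3.109, -0.451, 0.0]
ft_force: [0.4, -0.1, 0.5]
width: 80.9
grasp_force: 0.0
```

```bash
cat > look.py <<'E'
import sys
from h import *
f=sys.argv[1]
o=readout.get_obs(); print({k:np.round(v,3) for k,v in o.items() if k in('t','qpos','ee_pos','orientation','ft_force','moment','width')})
d=snap('wrist',f); p=o['ee_pos']
pr=proj(f,[[p[0],p[1],z] for z in(108,90,80)]); print(pr.round(1))
E=d['extrinsics']; print(E[:2,:3].round(3))
im=cv2.imread(f'pics/{f}.png')
h=cv2.cvtColor(im,cv2.COLOR_BGR2HSV); m=((h[...,1]<140)&(h[...,2]<90)).astype(np.uint8)
m[:150]=0;m[230:]=0;m[:,:225]=0;m[:,280:]=0
n,l,s,c=cv2.connectedComponentsWithStats(m)
for i in range(1,n):
    if s[i,4]>150: print('dark',s[i],c[i].round(2))
cv2.imwrite(f'pics/{f}b.png',cv2.resize(im[120:320,150:350],None,fx=3,fy=3,interpolation=cv2.INTER_CUBIC))
E
python3 look.py w2
```

```text
{'t': np.float64(8.95), 'qpos': array([-0.342,  0.371,  1.951,  0.   ,  0.82 ,  0.941]), 'ee_pos': array([ 480.284, -158.461,  322.136]), 'orientation': array([-3.109, -0.451,  0.   ]), 'ft_force': array([ 0.432, -0.088,  0.462]), 'moment': array([-0.008,  0.189, -0.003]), 'width': np.float64(80.919)}
[[252.1 212.7]
 [252.  203.7]
 [252.  199.2]]
[[ 0.285 -0.959 -0.   ]
 [-0.914 -0.271  0.302]]
dark [225 150  55  40 920] [252.99 160.37]
dark [237 200  30  28 637] [251.74 213.2 ]
```

View pics/w2b.png

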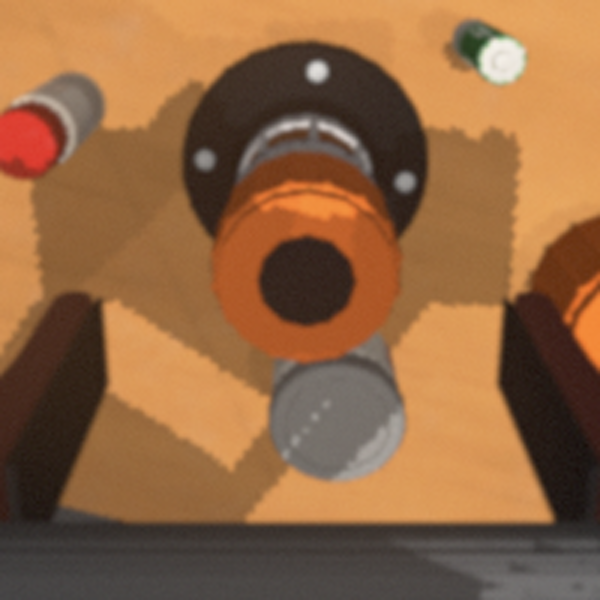

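Cap centre in the wrist view is (251.7,213.2), against the axis at (252.1,212.7), so the tool is centred to within about 0.3 mm. Now I descend and close in small steps.

Call:
step_arm(
  targets=[
    [[0,0,-0.256,0,0,0,0.75],[0,0,-0.256,0,0,0,0.75],[0,0,-0.256,0,0,0,0.75],[0,0,-0.256,0,0,0,0.75],[0,0,-0.256,0,0,0,0.7]],
  ],
)

```text
t: 9.62
ee_pos: [480.3, -158.5, 257.1]
orientation: [-3.109, -0.45, 0.001]
ft_force: [-0.2, -0.2, -0.6]
width: 62.2
grasp_force: 0.0
```

Call:
step_arm(
  targets=[
    [[0,0,0,0,0,0,0.6],[0,0,0,0,0,0,0.57],[0,0,0,0,0,0,0.55],[0,0,0,0,0,0,0.54],[0,0,0,0,0,0,0.535]],
  ],
)

```text
t: 10.25
ee_pos: [480.6, -158.8, 258.6]
orientation: [3.108, 0.45, 0.002]
ft_force: [0.5, -3.3, -0.6]
width: 47.2
grasp_force: 1.3
```

Call:
step_arm(
  targets=[
    [[0,0,0,0,0,0,0.53],[0,0,0,0,0,0,0.527],[0,0,0,0,0,0,0.524],[0,0,0,0,0,0,0.521],[0,0,0,0,0,0,0.518]],
  ],
)

```text
t: 10.88
ee_pos: [480.5, -158.5, 258.3]
orientation: [3.109, 0.45, 0.001]
ft_force: [2.9, -0.7, 2.3]
width: 46.1
grasp_force: 29.2
```

Call:
step_arm(
  targets=[
    [[0,0,0.001,0,0,0.6,0.48],[0,0,0.001,0,0,1,0.48],[0,0,0.001,0,0,1,0.48],[0,0,0.001,0,0,1,0.48],[0,0,0.001,0,0,1,0.48]],
  ],
)

```text
t: 11.5
ee_pos: [480.2, -158.5, 258.4]
orientation: [-2.996, -0.944, 0.0]
ft_force: [0.8, -2.4, 3.4]
width: 46.0
grasp_force: 30.0
```

```bash
cat > st.py <<'E'
from h import *
from scipy.spatial.transform import Rotation as R
o=readout.get_obs(); y=R.from_rotvec(o['orientation']).as_matrix()[:,1]
print({k:np.round(v,2) for k,v in o.items() if k in('t','ee_pos','ft_force','moment','width','grasp_force')},'q6',o['qpos'][5].round(3),'yaw',np.degrees(np.arctan2(y[1],y[0])).round(1))
E
python3 st.py
```

```text
{'t': np.float64(11.5), 'ee_pos': array([ 480.19, -158.49,  258.43]), 'ft_force': array([ 0.78, -2.37,  3.38]), 'moment': array([-0.48, -0.05, -0.03]), 'grasp_force': np.float64(30.0), 'width': np.float64(46.05)} q6 0.618 yaw -55.0
```

Call:
step_arm(
  targets=[
    [[0,0,0.001,0,0,1,0.48],[0,0,0.001,0,0,1,0.48],[0,0,0.001,0,0,1,0.48],[0,0,0.001,0,0,1,0.48],[0,0,0.001,0,0,1,0.48]],
  ],
)

```text
t: 12.12
ee_pos: [480.4, -158.6, 259.0]
orientation: [2.787, 1.45, 0.0]
ft_force: [0.4, -2.7, 8.2]
width: 46.1
grasp_force: 30.0
```

```bash
python3 st.py
```

```text
{'t': np.float64(12.12), 'ee_pos': array([ 480.36, -158.56,  258.98]), 'ft_force': array([ 0.45, -2.68,  8.23]), 'moment': array([-0.46, -0.01, -0.06]), 'grasp_force': np.float64(30.0), 'width': np.float64(46.12)} q6 0.269 yaw -35.0
```

Call:
step_arm(
  targets=[
    [[0,0,0.003,0,0,1,0.48],[0,0,0.003,0,0,1,0.48],[0,0,0.003,0,0,1,0.48],[0,0,0.003,0,0,1,0.48],[0,0,0.003,0,0,1,0.48]],
  ],
)

```text
t: 12.75
ee_pos: [480.5, -158.5, 260.1]
orientation: [2.492, 1.912, 0.001]
ft_force: [0.1, -0.8, 10.6]
width: 45.9
grasp_force: 30.0
```

```bash
python3 st.py
```

```text
{'t': np.float64(12.75), 'ee_pos': array([ 480.5 , -158.54,  260.08]), 'ft_force': array([ 0.14, -0.82, 10.62]), 'moment': array([-0.32,  0.07, -0.08]), 'grasp_force': np.float64(30.0), 'width': np.float64(45.94)} q6 -0.08 yaw -15.0
```

Call:
step_arm(
  targets=[
    [[0,0,0.006,0,0,1,0.48],[0,0,0.006,0,0,1,0.48],[0,0,0.006,0,0,1,0.48],[0,0,0.006,0,0,1,0.48],[0,0,0.006,0,0,1,0.48]],
  ],
)

```text
t: 13.38
ee_pos: [480.4, -158.5, 261.3]
orientation: [2.123, 2.316, 0.0]
ft_force: [1.0, -1.6, 7.2]
width: 46.6
grasp_force: 30.0
```

```bash
python3 st.py
```

```text
{'t': np.float64(13.38), 'ee_pos': array([ 480.38, -158.47,  261.33]), 'ft_force': array([ 0.98, -1.58,  7.19]), 'moment': array([-0.35, -0.1 , -0.05]), 'grasp_force': np.float64(30.0), 'width': np.float64(46.6)} q6 -0.429 yaw 5.0
```

Call:
step_arm(
  targets=[
    [[0,0,0.006,0,0,1,0.48],[0,0,0.006,0,0,1,0.48],[0,0,0.006,0,0,1,0.48],[0,0,0.006,0,0,1,0.48],[0,0,0.006,0,0,1,0.48]],
  ],
)

```text
t: 14.0
ee_pos: [480.2, -158.4, 262.6]
orientation: [-1.688, -2.649, -0.0]
ft_force: [0.2, -1.3, 5.2]
width: 46.1
grasp_force: 30.0
```

```bash
python3 st.py
```

```text
{'t': np.float64(14.0), 'ee_pos': array([ 480.17, -158.37,  262.57]), 'ft_force': array([ 0.24, -1.33,  5.18]), 'moment': array([-0.3 , -0.09, -0.06]), 'grasp_force': np.float64(30.0), 'width': np.float64(46.14)} q6 -0.778 yaw 25.0
```

Call:
step_arm(
  targets=[
    [[0,0,0.0055,0,0,1,0.48],[0,0,0.0055,0,0,1,0.48],[0,0,0.0055,0,0,1,0.48],[0,0,0.0055,0,0,1,0.48],[0,0,0.0055,0,0,1,0.48]],
  ],
)

```text
t: 14.62
ee_pos: [480.0, -158.3, 263.8]
orientation: [-1.202, -2.901, -0.0]
ft_force: [0.0, -1.6, 4.1]
width: 46.0
grasp_force: 30.0
```

```bash
python3 st.py
```

```text
{'t': np.float64(14.62), 'ee_pos': array([ 480.  , -158.3 ,  263.79]), 'ft_force': array([ 0.03, -1.63,  4.13]), 'moment': array([-0.19, -0.01, -0.06]), 'grasp_force': np.float64(30.0), 'width': np.float64(45.96)} q6 -1.128 yaw 45.0
```

Call:
step_arm(
  targets=[
    [[0,0,0.0052,0,0,1,0.48],[0,0,0.0052,0,0,1,0.48],[0,0,0.0052,0,0,1,0.48],[0,0,0.0052,0,0,1,0.48],[0,0,0.0052,0,0,1,0.48]],
  ],
)

```text
t: 15.25
ee_pos: [479.9, -158.3, 265.0]
orientation: [-0.68, -3.066, -0.0]
ft_force: [0.1, -0.9, 2.7]
width: 46.2
grasp_force: 30.0
```

Call:
step_arm(
  targets=[
    [[0,0,0.0052,0,0,1,0.48],[0,0,0.0052,0,0,1,0.48],[0,0,0.0052,0,0,1,0.48],[0,0,0.0052,0,0,1,0.48],[0,0,0.0052,0,0,1,0.48]],
  ],
)

```text
t: 15.88
ee_pos: [479.9, -158.4, 266.2]
orientation: [-0.137, -3.137, -0.001]
ft_force: [-0.5, -2.5, 3.0]
width: 46.3
grasp_force: 30.0
```

```bash
python3 st.py
```

```text
{'t': np.float64(15.88), 'ee_pos': array([ 479.89, -158.36,  266.21]), 'ft_force': array([-0.47, -2.47,  3.04]), 'moment': array([-0.29, -0.07, -0.04]), 'grasp_force': np.float64(30.0), 'width': np.float64(46.31)} q6 -1.826 yaw 85.0
```

Call:
step_arm(
  targets=[
    [[0,0,0.0052,0,0,1,0.48],[0,0,0.0052,0,0,1,0.48],[0,0,0.0052,0,0,1,0.48],[0,0,0.0052,0,0,1,0.48],[0,0,0.0052,0,0,1,0.48]],
  ],
)

```text
t: 16.5
ee_pos: [479.9, -158.4, 267.5]
orientation: [0.41, -3.114, -0.001]
ft_force: [1.7, -2.2, 3.2]
width: 46.4
grasp_force: 30.0
```

Call:
step_arm(
  targets=[
    [[0,0,0.0052,0,0,1,0.48],[0,0,0.0052,0,0,1,0.48],[0,0,0,0,0,0,0.48],[0,0,0,0,0,0,0.48],[0,0,0,0,0,0,0.48]],
  ],
)

```text
t: 17.12
ee_pos: [480.0, -158.4, 268.0]
orientation: [0.621, -3.079, -0.001]
ft_force: [-0.5, -2.7, 2.1]
width: 46.1
grasp_force: 30.0
```

```bash
python3 st.py
```

```text
{'t': np.float64(17.12), 'ee_pos': array([ 479.96, -158.41,  268.04]), 'ft_force': array([-0.45, -2.71,  2.11]), 'moment': array([-0.3 ,  0.2 , -0.02]), 'grasp_force': np.float64(30.0), 'width': np.float64(46.14)} q6 -2.311 yaw 112.8
```

Call:
step_arm(
  targets=[
    [[0,0,0,0,0,0,0.53],[0,0,0,0,0,0,0.55],[0,0,0,0,0,0,0.6],[0,0,0,0,0,0,0.63],[0,0,0,0,0,0,0.65]],
  ],
)

```text
t: 17.75
ee_pos: [480.3, -158.5, 268.2]
orientation: [0.623, -3.079, -0.0]
ft_force: [-0.8, 0.5, 0.1]
width: 56.8
grasp_force: 0.0
```

Call:
step_arm(
  targets=[
    [[0,0,0,0,0,-1,0.65],[0,0,0,0,0,-1,0.65],[0,0,0,0,0,-1,0.65],[0,0,0,0,0,-1,0.65],[0,0,0,0,0,-1,0.65]],
  ],
)

```text
t: 18.38
ee_pos: [480.3, -158.5, 268.2]
orientation: [0.075, -3.141, -0.0]
ft_force: [0.2, 0.3, 0.0]
width: 57.2
grasp_force: 0.0
```

Call:
step_arm(
  targets=[
    [[0,0,0,0,0,-1,0.65],[0,0,0,0,0,-1,0.65],[0,0,0,0,0,-1,0.65],[0,0,0,0,0,-1,0.65],[0,0,0,0,0,-1,0.65]],
  ],
)

```text
t: 19.0
ee_pos: [480.3, -158.5, 268.2]
orientation: [0.472, 3.106, 0.0]
ft_force: [-1.0, -0.6, 0.4]
width: 57.1
grasp_force: 0.0
```

Call:
step_arm(
  targets=[
    [[0,0,0,0,0,-1,0.65],[0,0,0,0,0,-1,0.65],[0,0,0,0,0,-1,0.65],[0,0,0,0,0,-1,0.65],[0,0,0,0,0,-1,0.65]],
  ],
)

```text
t: 19.62
ee_pos: [480.3, -158.5, 268.2]
orientation: [1.004, 2.977, 0.0]
ft_force: [-0.1, -0.4, -0.8]
width: 57.4
grasp_force: 0.0
```

Call:
step_arm(
  targets=[
    [[0,0,0,0,0,-1,0.65],[0,0,0,0,0,-1,0.65],[0,0,0,0,0,-1,0.65],[0,0,0,0,0,-1,0.65],[0,0,0,0,0,-1,0.65]],
  ],
)

```text
t: 20.25
ee_pos: [480.3, -158.5, 268.2]
orientation: [-1.505, -2.757, -0.0]
ft_force: [-0.7, -1.4, 0.5]
width: 57.0
grasp_force: 0.0
```

```bash
python3 st.py; python3 look.py w3
```

```text
{'t': np.float64(20.25), 'ee_pos': array([ 480.32, -158.48,  268.22]), 'ft_force': array([-0.69, -1.4 ,  0.53]), 'moment': array([-0.04, -0.01,  0.01]), 'grasp_force': np.float64(0.0), 'width': np.float64(56.98)} q6 -0.914 yaw 32.7
{'t': np.float64(20.25), 'qpos': array([-0.342,  0.463,  1.976,  0.   ,  0.702, -0.914]), 'ee_pos': array([ 480.316, -158.482,  268.223]), 'orientation': array([-1.505, -2.757, -0.   ]), 'ft_force': array([-0.686, -1.4  ,  0.528]), 'moment': array([-0.043, -0.007,  0.013]), 'width': np.float64(56.982)}
[[249.9 253.6]
 [250.  238. ]
 [250.  230.6]]
[[ 0.841  0.541 -0.001]
 [ 0.516 -0.802  0.301]]
dark [ 225  150   55   55 1558] [252.39 165.56]
```

View pics/w3b.png

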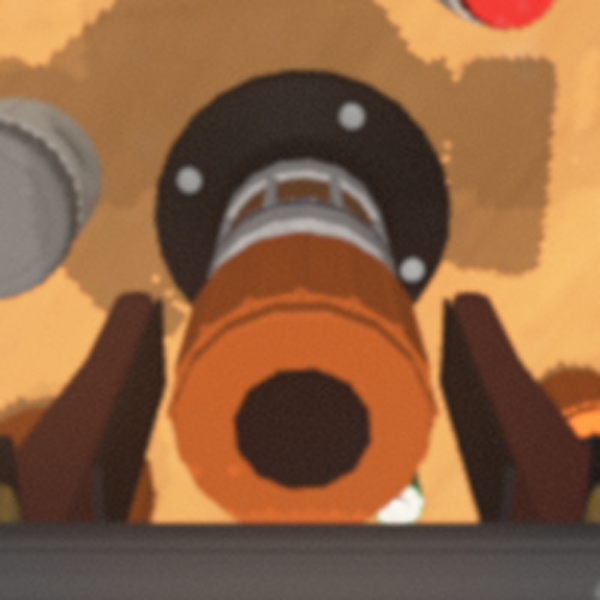

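The cap top is at (251,262.7), midway between the fingers. That puts it about 10 mm higher, so the thread is turning. I'll rotate back a further 80° and regrip.

Call:
step_arm(
  targets=[
    [[0,0,0,0,0,-1,0.65],[0,0,0,0,0,-1,0.65],[0,0,0,0,0,-1,0.65],[0,0,0,0,0,-1,0.65],[0,0,0,0,0,-1,0.65]],
  ],
)

```text
t: 20.92
ee_pos: [480.3, -158.5, 268.2]
orientation: [-1.96, -2.455, -0.0]
ft_force: [0.1, -0.8, 0.0]
width: 56.9
grasp_force: 0.0
```

Call:
step_arm(
  targets=[
    [[0,0,0,0,0,-1,0.65],[0,0,0,0,0,-1,0.65],[0,0,0,0,0,-1,0.65],[0,0,0,0,0,-1,0.65],[0,0,0,0,0,-1,0.65]],
  ],
)

```text
t: 21.55
ee_pos: [480.3, -158.5, 268.2]
orientation: [-2.357, -2.077, -0.0]
ft_force: [0.2, -0.1, -0.5]
width: 57.2
grasp_force: 0.0
```

Call:
step_arm(
  targets=[
    [[0,0,0,0,0,-1,0.65],[0,0,0,0,0,-1,0.65],[0,0,0,0,0,-1,0.65],[0,0,0,0,0,-1,0.65],[0,0,0,0,0,-1,0.65]],
  ],
)

```text
t: 22.18
ee_pos: [480.3, -158.5, 268.2]
orientation: [-2.682, -1.637, 0.0]
ft_force: [-0.2, -0.4, -0.9]
width: 56.9
grasp_force: 0.0
```

Call:
step_arm(
  targets=[
    [[0,0,0,0,0,-1,0.65],[0,0,0,0,0,-1,0.65],[0,0,0,0,0,-1,0.6],[0,0,0,0,0,-1,0.57],[0,0,0,0,0,0,0.55]],
  ],
)

```text
t: 22.8
ee_pos: [480.3, -158.5, 268.2]
orientation: [-2.882, -1.251, -0.0]
ft_force: [0.5, -0.1, 0.9]
width: 48.8
grasp_force: 0.0
```

Call:
step_arm(
  targets=[
    [[0,0,0,0,0,0,0.54],[0,0,0,0,0,0,0.535],[0,0,0,0,0,0,0.53],[0,0,0,0,0,0,0.525],[0,0,0,0,0,0,0.52]],
  ],
)

```text
t: 23.42
ee_pos: [480.2, -158.4, 268.2]
orientation: [-2.882, -1.249, 0.0]
ft_force: [-1.0, 0.9, -0.4]
width: 46.1
grasp_force: 24.9
```

```bash
python3 st.py
```

```text
{'t': np.float64(23.42), 'ee_pos': array([ 480.18, -158.42,  268.17]), 'ft_force': array([-0.96,  0.9 , -0.35]), 'moment': array([ 0.1 ,  0.29, -0.06]), 'grasp_force': np.float64(24.92), 'width': np.float64(46.05)} q6 0.411 yaw -43.1
```

Call:
step_arm(
  targets=[
    [[0,0,0.005,0,0,1,0.48],[0,0,0.005,0,0,1,0.48],[0,0,0.005,0,0,1,0.48],[0,0,0.005,0,0,1,0.48],[0,0,0.005,0,0,1,0.48]],
  ],
)

```text
t: 24.05
ee_pos: [480.3, -158.6, 269.3]
orientation: [-2.62, -1.734, 0.0]
ft_force: [-0.6, 0.8, -0.7]
width: 46.3
grasp_force: 30.0
```

Call:
step_arm(
  targets=[
    [[0,0,0.005,0,0,1,0.48],[0,0,0.005,0,0,1,0.48],[0,0,0.005,0,0,1,0.48],[0,0,0.005,0,0,1,0.48],[0,0,0.005,0,0,1,0.48]],
  ],
)

```text
t: 24.68
ee_pos: [480.2, -158.5, 270.5]
orientation: [-2.279, -2.162, 0.0]
ft_force: [-0.5, -0.1, -1.8]
width: 46.4
grasp_force: 30.0
```

```bash
python3 st.py
```

```text
{'t': np.float64(24.68), 'ee_pos': array([ 480.18, -158.51,  270.49]), 'ft_force': array([-0.51, -0.11, -1.82]), 'moment': array([ 0.04,  0.17, -0.08]), 'grasp_force': np.float64(30.0), 'width': np.float64(46.44)} q6 -0.29 yaw -3.0
```

Call:
step_arm(
  targets=[
    [[0,0,0.0043,0,0,1,0.48],[0,0,0.0043,0,0,1,0.48],[0,0,0.0043,0,0,1,0.48],[0,0,0.0043,0,0,1,0.48],[0,0,0.0043,0,0,1,0.48]],
  ],
)

```text
t: 25.3
ee_pos: [480.2, -158.6, 271.6]
orientation: [-1.868, -2.525, 0.0]
ft_force: [-1.5, 0.7, -2.5]
width: 45.8
grasp_force: 30.0
```

Call:
step_arm(
  targets=[
    [[0,0,0.0045,0,0,1,0.48],[0,0,0.0045,0,0,1,0.48],[0,0,0.0045,0,0,1,0.48],[0,0,0.0045,0,0,1,0.48],[0,0,0.0045,0,0,1,0.48]],
  ],
)

```text
t: 25.92
ee_pos: [480.2, -158.6, 272.7]
orientation: [-1.402, -2.811, 0.0]
ft_force: [-1.1, 0.0, -1.5]
width: 46.2
grasp_force: 30.0
```

```bash
python3 st.py
```

```text
{'t': np.float64(25.92), 'ee_pos': array([ 480.16, -158.57,  272.69]), 'ft_force': array([-1.13,  0.01, -1.52]), 'moment': array([-0.01,  0.15, -0.01]), 'grasp_force': np.float64(30.0), 'width': np.float64(46.24)} q6 -0.988 yaw 37.0
```

Call:
step_arm(
  targets=[
    [[0,0,0.0045,0,0,1,0.48],[0,0,0.0045,0,0,1,0.48],[0,0,0.0045,0,0,1,0.48],[0,0,0.0045,0,0,1,0.48],[0,0,0.0045,0,0,1,0.48]],
  ],
)

```text
t: 26.55
ee_pos: [480.2, -158.6, 273.8]
orientation: [-0.892, -3.012, 0.0]
ft_force: [-0.5, -0.7, -1.1]
width: 46.4
grasp_force: 30.0
```

Call:
step_arm(
  targets=[
    [[0,0,0.0045,0,0,1,0.48],[0,0,0.0045,0,0,1,0.48],[0,0,0.0045,0,0,1,0.48],[0,0,0.0045,0,0,1,0.48],[0,0,0.0045,0,0,1,0.48]],
  ],
)

```text
t: 27.18
ee_pos: [480.2, -158.6, 274.9]
orientation: [-0.356, -3.121, 0.0]
ft_force: [-0.9, 0.6, -1.7]
width: 46.3
grasp_force: 30.0
```

```bash
python3 st.py
```

```text
{'t': np.float64(27.18), 'ee_pos': array([ 480.17, -158.55,  274.94]), 'ft_force': array([-0.89,  0.64, -1.73]), 'moment': array([ 0.04,  0.12, -0.01]), 'grasp_force': np.float64(30.0), 'width': np.float64(46.27)} q6 -1.686 yaw 77.0
```

Call:
step_arm(
  targets=[
    [[0,0,0.0045,0,0,1,0.48],[0,0,0.0045,0,0,1,0.48],[0,0,0.0045,0,0,1,0.48],[0,0,0.0045,0,0,1,0.48],[0,0,0.0045,0,0,1,0.48]],
  ],
)

```text
t: 27.8
ee_pos: [480.6, -158.7, 276.5]
orientation: [-0.192, 3.135, -0.001]
ft_force: [0.0, -0.3, 1.8]
width: 46.3
grasp_force: 30.0
```

Call:
step_arm(
  targets=[
    [[0,0,0.0045,0,0,1,0.48],[0,0,0.0045,0,0,1,0.48],[0,0,0.0045,0,0,1,0.48],[0,0,0.0045,0,0,0.6,0.48],[0,0,0,0,0,0,0.48]],
  ],
)

```text
t: 28.42
ee_pos: [480.6, -158.7, 277.5]
orientation: [-0.579, 3.087, -0.001]
ft_force: [0.6, -0.2, 1.9]
width: 46.0
grasp_force: 30.0
```

```bash
python3 st.py
```

```text
{'t': np.float64(28.42), 'ee_pos': array([ 480.62, -158.66,  277.46]), 'ft_force': array([ 0.56, -0.23,  1.94]), 'moment': array([-0.03,  0.  ,  0.01]), 'grasp_force': np.float64(30.0), 'width': np.float64(46.02)} q6 -2.284 yaw 111.2
```

The vertical force jumped to +1.9 N, which is the spring (2.5 N) minus the cap's weight. The cap is free, so I lift gently.

Call:
step_arm(
  targets=[
    [[0,0,0.02,0,0,0,0.48],[0,0,0.02,0,0,0,0.48],[0,0,0.04,0,0,0,0.48],[0,0,0.06,0,0,0,0.48],[0,0,0.06,0,0,0,0.48]],
  ],
)

```text
t: 29.05
ee_pos: [480.1, -158.4, 287.2]
orientation: [0.579, -3.087, -0.001]
ft_force: [0.4, 0.1, 0.6]
width: 46.0
grasp_force: 30.0
```

```bash
python3 st.py
```

```text
{'t': np.float64(29.05), 'ee_pos': array([ 480.06, -158.39,  287.21]), 'ft_force': array([0.36, 0.08, 0.62]), 'moment': array([0.1 , 0.01, 0.03]), 'grasp_force': np.float64(30.0), 'width': np.float64(46.05)} q6 -2.284 yaw 111.3
```

Call:
step_arm(
  targets=[
    [[0,0,0.2,0,0,0,0.48],[0,0,0.3,0,0,0,0.48],[0,0,0.3,0,0,0,0.48],[0,0,0.3,0,0,0,0.48],[0,0,0.3,0,0,0,0.48]],
  ],
)

```text
t: 29.68
ee_pos: [480.3, -158.5, 358.5]
orientation: [-0.58, 3.087, -0.001]
ft_force: [0.3, -0.7, -1.2]
width: 46.2
grasp_force: 30.0
```

Call:
step_arm(
  targets=[
    [[0,0.3,0,0,0,0,0.48],[0.01,0.6,0,0,0,0,0.48],[0.02,0.8,0,0,0,0,0.48],[0.02,0.8,0,0,0,0,0.48],[0.02,0.8,0,0,0,0,0.48]],
  ],
)

```text
t: 30.3
ee_pos: [483.2, 8.5, 356.7]
orientation: [0.579, -3.087, -0.001]
ft_force: [-0.2, -0.2, -0.3]
width: 46.5
grasp_force: 30.0
```

Call:
step_arm(
  targets=[
    [[0.02,0.8,0,0,0,0,0.48],[0.02,0.8,0,0,0,0,0.48],[0.02,0.8,0,0,0,0,0.48],[0.01,0.8,0,0,0,0,0.48],[0,0.6,0,0,0,0,0.48]],
  ],
)

```text
t: 30.92
ee_pos: [486.4, 198.7, 356.6]
orientation: [0.581, -3.086, -0.0]
ft_force: [1.0, 0.1, -0.5]
width: 46.1
grasp_force: 30.0
```

Call:
step_arm(
  targets=[
    [[0,0.3,0,0,0,0,0.48],[0,0,-0.1,0,0,0,0.48],[0,0,-0.3,0,0,0,0.48],[0,0,-0.3,0,0,0,0.48],[0,0,0,0,0,0,0.48]],
  ],
)

```text
t: 31.55
ee_pos: [486.8, 210.6, 320.3]
orientation: [0.577, -3.084, 0.001]
ft_force: [-0.4, 1.2, -0.5]
width: 46.4
grasp_force: 30.0
```

```bash
python3 st.py; python3 - <<'E'
from h import *
snap('scene','s2');d=snap('side','d2');snap('wrist','w4')
a=cv2.imread('pics/s2.png')[80:300,120:370];b=cv2.imread('pics/w4.png')[90:310,130:380]
r=lambda x:cv2.resize(x,None,fx=1.6,fy=1.6,interpolation=cv2.INTER_CUBIC)
cv2.imwrite('pics/z2.png',np.hstack([r(a),r(b)]))
E
```

```text
{'t': np.float64(31.55), 'ee_pos': array([486.8 , 210.55, 320.35]), 'ft_force': array([-0.41,  1.16, -0.51]), 'moment': array([ 0.11,  0.02, -0.01]), 'grasp_force': np.float64(30.0), 'width': np.float64(46.37)} q6 -1.555 yaw 111.2
```

View pics/z2.png

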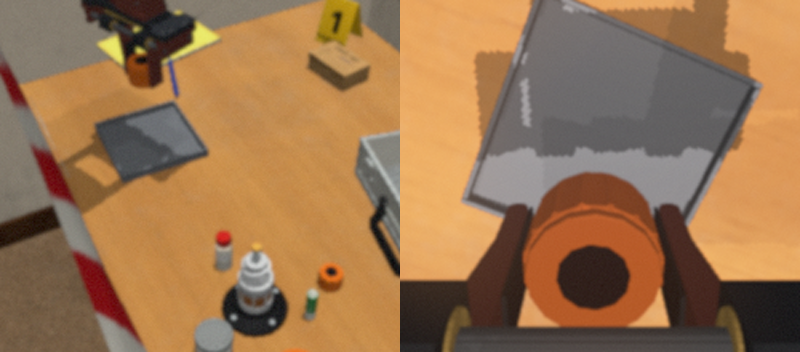

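The cap is held upright over the tray, and the vial, jar and cell are still standing. I expect touchdown at a TCP height of about 189.5.

Call:
step_arm(
  targets=[
    [[0,0,-0.3,0,0,0,0.48],[0,0,-0.5,0,0,0,0.48],[0,0,-0.5,0,0,0,0.48],[0,0,-0.5,0,0,0,0.48],[0,0,-0.4,0,0,0,0.48]],
  ],
)

```text
t: 32.33
ee_pos: [487.0, 211.4, 210.7]
orientation: [0.58, -3.087, 0.0]
ft_force: [0.5, 1.2, -0.6]
width: 45.9
grasp_force: 30.0
```

Call:
step_arm(
  targets=[
    [[0,0,-0.14,0,0,0,0.48],[0,0,-0.08,0,0,0,0.48],[0,0,-0.04,0,0,0,0.48],[0,0,0,0,0,0,0.48],[0,0,0,0,0,0,0.48]],
  ],
)

```text
t: 32.95
ee_pos: [487.5, 211.6, 199.7]
orientation: [-0.579, 3.087, 0.0]
ft_force: [-0.3, 0.5, -0.5]
width: 46.3
grasp_force: 30.0
```

```bash
python3 st.py
```

```text
{'t': np.float64(32.95), 'ee_pos': array([487.5 , 211.55, 199.67]), 'ft_force': array([-0.3 ,  0.53, -0.48]), 'moment': array([ 0.11, -0.02,  0.01]), 'grasp_force': np.float64(30.0), 'width': np.float64(46.34)} q6 -1.555 yaw 111.3
```

Call:
step_arm(
  targets=[
    [[0,0,-0.025,0,0,0,0.48],[0,0,-0.025,0,0,0,0.48],[0,0,-0.025,0,0,0,0.48],[0,0,-0.025,0,0,0,0.48],[0,0,-0.025,0,0,0,0.48]],
  ],
)

```text
t: 33.58
ee_pos: [487.3, 211.5, 192.8]
orientation: [0.58, -3.088, 0.0]
ft_force: [-0.1, 0.8, -0.1]
width: 46.3
grasp_force: 30.0
```

Call:
step_arm(
  targets=[
    [[0,0,-0.01,0,0,0,0.48],[0,0,-0.01,0,0,0,0.48],[0,0,-0.01,0,0,0,0.48],[0,0,-0.01,0,0,0,0.48],[0,0,-0.01,0,0,0,0.48]],
  ],
)

```text
t: 34.2
ee_pos: [487.3, 211.5, 190.4]
orientation: [-0.58, 3.088, -0.0]
ft_force: [-0.1, -0.3, -0.3]
width: 46.2
grasp_force: 30.0
```

```bash
python3 st.py
```

```text
{'t': np.float64(34.2), 'ee_pos': array([487.31, 211.49, 190.43]), 'ft_force': array([-0.12, -0.29, -0.26]), 'moment': array([0.11, 0.01, 0.05]), 'grasp_force': np.float64(30.0), 'width': np.float64(46.19)} q6 -1.555 yaw 111.3
```

Call:
step_arm(
  targets=[
    [[0,0,-0.007,0,0,0,0.48],[0,0,-0.007,0,0,0,0.48],[0,0,-0.006,0,0,0,0.48],[0,0,0,0,0,0,0.48],[0,0,0,0,0,0,0.48]],
  ],
)

```text
t: 34.83
ee_pos: [487.3, 211.5, 189.4]
orientation: [-0.58, 3.088, -0.0]
ft_force: [0.1, -0.1, -0.6]
width: 45.9
grasp_force: 30.0
```

```bash
python3 st.py
```

```text
{'t': np.float64(34.83), 'ee_pos': array([487.31, 211.51, 189.45]), 'ft_force': array([ 0.09, -0.1 , -0.58]), 'moment': array([ 0.05, -0.02,  0.01]), 'grasp_force': np.float64(30.0), 'width': np.float64(45.86)} q6 -1.555 yaw 111.3
```

Call:
step_arm(
  targets=[
    [[0,0,-0.006,0,0,0,0.48],[0,0,-0.006,0,0,0,0.48],[0,0,-0.006,0,0,0,0.48],[0,0,0,0,0,0,0.48],[0,0,0,0,0,0,0.48]],
  ],
)

```text
t: 35.45
ee_pos: [487.3, 211.5, 188.7]
orientation: [-0.58, 3.088, 0.0]
ft_force: [-1.0, 0.2, 2.5]
width: 46.2
grasp_force: 30.0
```

```bash
python3 st.py
```

```text
{'t': np.float64(35.45), 'ee_pos': array([487.3 , 211.51, 188.67]), 'ft_force': array([-0.98,  0.21,  2.5 ]), 'moment': array([-0.08,  0.14, -0.05]), 'grasp_force': np.float64(30.0), 'width': np.float64(46.19)} q6 -1.555 yaw 111.3
```

The cap is on the floor of the tray (+2.5 N), so I release it and withdraw.

Call:
step_arm(
  targets=[
    [[0,0,0,0,0,0,0.53],[0,0,0,0,0,0,0.54],[0,0,0,0,0,0,0.57],[0,0,0,0,0,0,0.65],[0,0,0,0,0,0,0.72]],
  ],
)

```text
t: 36.08
ee_pos: [487.3, 211.5, 188.5]
orientation: [0.58, -3.088, 0.0]
ft_force: [0.4, -1.1, 1.0]
width: 62.1
grasp_force: 0.0
```

Call:
step_arm(
  targets=[
    [[0,0,0,0,0,0,0.72],[0,0,0.06,0,0,0,0.72],[0,0,0.1,0,0,0,0.72],[0,0,0.2,0,0,0,0.72],[0,0,0.3,0,0,0,0.72]],
  ],
)

```text
t: 36.7
ee_pos: [487.2, 211.5, 222.3]
orientation: [0.58, -3.087, 0.0]
ft_force: [-0.2, 0.6, -0.4]
width: 62.9
grasp_force: 0.0
```

Call:
step_arm(
  targets=[
    [[0,0,0.5,0,0,0,0.72],[0,0,0.5,0,0,0,0.72],[0,0,0.5,0,0,0,0.72],[0,0,0.3,0,0,0,0.72],[0,0,0,0,0,0,0.72]],
  ],
)

```text
t: 37.33
ee_pos: [487.6, 211.6, 312.9]
orientation: [-0.579, 3.085, 0.001]
ft_force: [-0.6, 0.2, -0.3]
width: 63.1
grasp_force: 0.0
```

```bash
python3 st.py; python3 - <<'E'
from h import *
snap('scene','s3');snap('wrist','w5')
a=cv2.imread('pics/s3.png')[100:320,120:370];b=cv2.imread('pics/w5.png')[90:310,130:380]
r=lambda x:cv2.resize(x,None,fx=1.6,fy=1.6,interpolation=cv2.INTER_CUBIC)
cv2.imwrite('pics/z3.png',np.hstack([r(a),r(b)]))
E
```

```text
{'t': np.float64(37.33), 'ee_pos': array([487.59, 211.59, 312.94]), 'ft_force': array([-0.62,  0.17, -0.26]), 'moment': array([ 0.08,  0.02, -0.02]), 'grasp_force': np.float64(0.0), 'width': np.float64(63.08)} q6 -1.555 yaw 111.3
```

View pics/z3.png

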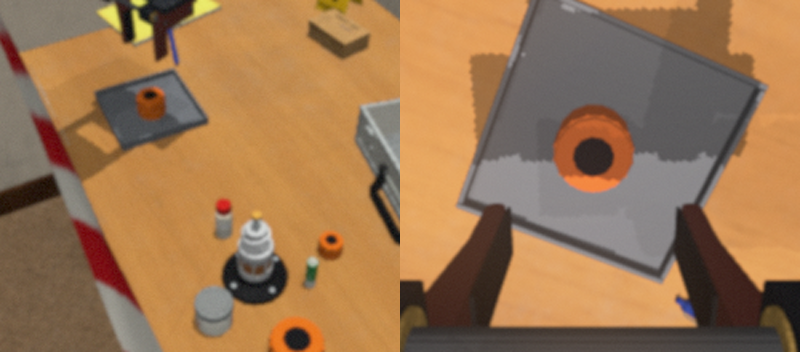

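The cap sits flat and top side up in the middle of the tray, at about (593,155) in the picture. The vial, jar and cell are all standing.

```bash
python3 -c "
from workcell import ctrl
print(ctrl.close_job())"
```

```text
the job is handed in; nothing more can be done
None
```

The beacon is open: its cap is unscrewed and set down flat, top side up, in the grey tray; the cell, vial and jar are still standing, and the job was handed in at about 37 s.

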